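Free a stuck centrifuge lid with the release pin

TASK

The power is out and the small centrifuge is locked shut. First move the carton off its lid and set it down flat, the way up it is, on the cardboard pad beside the dish; then take the release pin from the rack, push it down the small hole in the centrifuge's front deck until the lid springs ajar, put the pin back upright in the hole of the rack that it came from and swing the lid fully open so that it stays open. Leave the dish, the bottle and the two other tools in the rack where they are.

Things in the scene. Friction and masses are not known exactly. Their poses are not given: they have to be found in the camera images.
- machine: White bench-top centrifuge, 235 (x) by 200 (y) by 105 mm to its top deck, dark lid on top; fixed to the bench. Origin under its centre on the bench; +x to its rear (hinge side), -x to its front (blue panel), z up. It may be turned up to 15 degrees and it stands 0.535 to 0.585 m ahead.
- hole (a point): Release hole, 12 mm across, straight down through the 6 mm flat front deck; this point is the centre of its mouth on the deck's top face, 105 mm above the bench, at machine-frame (-90, 60) mm, in a 22 mm square grey bezel. A hidden spring lever lies 35 mm below it: 4 N at first touch, 5 to 8 N with rubbing when the catch lets go (pin tip 40 to 43 mm below this point), stop at about 49 mm.
- lid (a joint): Hinge angle of the centrifuge's lid in rad: 0 shut and latched, 1.45 fully open (stop). Once tripped it springs up by itself to about 0.3 to 0.5; with the carton still on it, it does not rise and the catch takes hold again. It is strut-balanced and stays wherever it is left; moving it by its handle takes about 1 to 2 N.
- lid_hinge (a point): Hinge axis of the lid (along the machine's y), at machine-frame (105, 0, 107) mm. The lid is a black plate 175 by 198 by 15 mm from 9 mm behind this axis to 166 mm in front of it (shut: its underside level with the axis); the front edge goes up and back as the angle grows.
- lid_handle (a point): Middle of the steel bow handle of the lid: a round bar 10 mm thick, 96 mm long, along the machine's y; when shut, 150 mm in front of the hinge axis and 50 mm above it, with 30 mm of free space between the bar and the lid's top. It moves with the lid.
- carton_mid (a point): Centre of the closed white carton with a green band that lies on the lid, 85 (its x) by 42 (its y) by 36 mm (z, up), about 0.16 kg.
- pad_top (a point): Centre of the top face of the cardboard pad, 220 (its x) by 170 (its y) by 4 mm, fixed flat on the bench to one side of the centrifuge (the rack is on the other side; sides vary).
- dish_mid (a point): Centre of the round covered glass dish on the pad, 94 mm across, 18 mm high; leave it.
- rack_top (a point): Centre of the top face of the fixed steel rack, 210 (its x) by 60 (its y) mm, top face 90 mm above the bench. Four holes of 14 mm in a row along its x at -75, -25, 25 and 75 mm in its top plate (5 mm thick), and the same 50 mm lower; the hole at -75 is empty, the others each hold a tool hanging by a 22 mm collar (4 mm thick) that rests on the plate.
- pin_mid (a point): Release pin: middle of its plain black round handle, 16 mm thick, 46 mm tall (the handle's foot is 23 mm below this point, on the 4 mm collar, whose underside is 27 mm below this point). Below the collar a straight steel rod, 5 mm thick and 80 mm long with a round end. z up the pin; about 60 g. It hangs upright in the rack.
- pin_tip (a point): Lower end of the pin's rod, 107 mm below pin_mid on its axis.
- key_mid (a point): T-shaped key in the rack: this point is 22 mm above the rack's top; its 61 mm cross-bar (9 mm thick) lies at 40 mm above the rack's top, roughly across the row; leave it.
- spatula_mid (a point): Spatula in the rack: thin stem and flat blade-like top, 13 by 2 mm wide, up to 58 mm above the rack's top; this point is 29 mm above the rack's top; leave it.
- bottle_mid (a point): Middle of the clear bottle with a blue cap, 60 mm across, 170 mm high, standing near the far end of the rack; leave it.
Mind the look-alikes: they are no part of the job. Of the things like the part that bears carton_mid, leave any that is black; of the rest the smaller one is meant.

How it is judged:
By the outcome, as a careful person would: the job done as asked, in the order asked, and still so for the second after the job is handed in, with the robot touching nothing.
It also fails if it takes over 72 s, if anything falls off the work surface, if the arm or the gripper's body presses on something with over 40 N, if the wrist force passes 120 N, or if a joint passes its speed limit or range.

ROBOT

A 6-joint arm with a two-finger parallel gripper is mounted at the origin on the work surface. World frame = base frame: x ahead of the robot, y to its left, z up, the work surface at z = 0. Lengths are in m, angles in rad, forces in N, time in s.
With the tool pointing down it reaches from about 0.3 to 0.875 m from the base axis. Payload 6.4 kg.
Tool frame: the origin (TCP) lies midway between the tips of the shut fingers; the grasp point (between the pads) lies env.tcp_to_grasp behind it (env.tcp_to_grasp is the distance from the TCP to the grasp point, in m); z points along the fingers, y is the direction in which the jaws open and shut (so a half turn about z gives the same grasp; the last joint's range is limited). The gripper opens to 88 mm and grips with 3 to 60 N. Pads are 18 mm wide; open, the fingers measure 123 mm over their backs; the gripper's body (75 mm by 187 mm) begins 45 mm behind the grasp point.
Start: joints at [-1.518, 0.181, 1.607, -0, 1.354, -0.206], TCP at [0.147, -0.556, 0.239] pointing down, gripper open.
Joint ranges: [-2.99, 2.99], [-0.89, 2.07], [0.3, 2.58], [-1.14, 4.28], [0, 2.63], [-3.12, 3.12]. Speed limits (rad/s): [2.57, 2.57, 3.01, 3.14, 3.14, 3.14].

INTERFACE

Orientations are given as a unit quaternion [x, y, z, w].
In Python, from plant import env gives the robot as it stands.
- The arm moves only by the shell command python3 -m creep 'ROWS' [OPENING] [FORCE]. ROWS is JSON, a list of rows, each a list of 2 entries, a list of its own where there are three numbers: the shift along the tool's x, y, z in mm, then the turn, a rotation vector about the tool's x, y, z in rad. A call has 1 to 20 rows; each row is the pose to reach, as a shift and turn from the pose commanded when the call began, along the tool's axes at that moment; what a row does not reach only later rows make up. A row lasts 1/12 s, in which the tool goes at most 41.7 mm and 7.16 degrees, less where a joint would pass 70% of its speed; a pose out of reach is approached as far as the arm can. A call with a gripper value outside its range is refused whole. OPENING is the opening, from 0 (shut) to 1 (fully open), set as the call begins (- or left out, the last holds). The fingers move at their own pace and stop on an object; FORCE is the grip in N (left out, the last holds). Time passes only in rows, so rows that repeat a pose let the fingers close. It gives the time, the measured TCP pose, the force and the opening at its end, in the units of the state.
- env.get_state(): the state, without advancing time (a new reading comes with each control period).
- env.capture(name): name is "scene" or "top"; returns (picture, depth): 384x512x3 uint8, red, green, blue; 384x512 float32, m along the optical axis (not along the pixel's ray), 0 where there is no reading.
- env.get_calibration(name): a dict with "mtx" (3x3 intrinsics, pixels), "rvec" (rotation vector, rad) and "tvec" (3), from world to camera coordinates, as OpenCV has them. Camera axes: x right, y down, z forward; pixel columns grow to the right and rows downward; lengths in m; the calibration is good to about 2 mm. A picture is of the moment at which its call begins. get_calibration takes no time and is no camera call.
- env.hand_in(): hands the job in, once; it reports no verdict.
The state is a dict: "clock": time; "joints": joint angles; "qd": joint speeds; "effort": joint torques, N m; "ee_pos": TCP position; "orientation": TCP orientation; "ft_force": force on the tool from outside, world axes, zero at the start; "wrist_torque": the same for the moment, N m; "opening": opening from 0.0 (shut) to 1.0 (fully open).
Only numpy, scipy, OpenCV 4.12 (cv2) and the standard library are available. Lean on these libraries where they do the work, as an engineer would, in place of code of your own. Each camera call takes 0.05 s, during which the arm holds its last target. There are 200 camera calls.

## Working session

There is one attempt and no reset: what is moved stays moved. The work goes in short steps, Python scripts to look and compute and a shell command to move; the robot and the scene stay as the last step left them, time stands still between calls to the robot, and variables do not carry over. Pictures are saved under pics/ and viewed, about 8 in all and at most 12, crops included, and the job is handed in when it is done.

```bash
ls; mkdir -p pics; cat > h.py <<'E'
import numpy as np,cv2
from plant import env
def cal(n):
    c=env.get_calibration(n);return np.array(c["mtx"],float),cv2.Rodrigues(np.array(c["rvec"],float))[0],np.array(c["tvec"],float).ravel()
def cloud(n,d):
    K,R,t=cal(n);v,u=np.mgrid[:d.shape[0],:d.shape[1]]
    p=np.stack([(u-K[0,2])/K[0,0]*d,(v-K[1,2])/K[1,1]*d,d],-1)
    return (p-t)@R
def ray(n,u,v,z):
    K,R,t=cal(n);o=-R.T@t;w=R.T@np.array([(u-K[0,2])/K[0,0],(v-K[1,2])/K[1,1],1]);return o+w*(z-o[2])/w[2]
def proj(n,p):
    K,R,t=cal(n);q=K@(R@np.array(p)+t);return q[:2]/q[2]
E
python3 - <<'E'
from h import *
ims=[]
for n in("scene","top"):
    im,d=env.capture(n);np.savez("first_"+n,im=im,d=d);ims.append(im)
    K,R,t=cal(n);print(n,K[0,0],-R.T@t,R[2])
cv2.imwrite("pics/a1.png",cv2.resize(ims[0],(800,600))[...,::-1]);cv2.imwrite("pics/a2.png",cv2.resize(ims[1],(800,600))[...,::-1])
print(env.get_state(),env.tcp_to_grasp)
E
```

```text
pics
scene 439.22900394900097 [0.9724763  0.60205555 0.88958991] [-0.3600075  -0.57376941 -0.73565159]
top 385.3652770743228 [0.51110398 0.00731505 1.04223194] [ 0.11464945 -0.02570186 -0.99307347]
{'clock': 0.1, 'joints': array([-1.51827549e+00,  1.81425176e-01,  1.60784138e+00, -3.78232577e-05,
        1.35380391e+00, -2.06304079e-01]), 'qd': array([-0.00189852, -0.00077442, -0.00337441, -0.00107386,  0.00238822,
       -0.00039156]), 'effort': array([ 2.99998464e-04, -4.34819698e+01, -3.42696726e+01,  7.04387133e-02,
        3.39767081e-02, -4.15289708e-05]), 'ee_pos': array([ 0.14714729, -0.55538532,  0.23795581]), 'orientation': array([ 9.91637090e-01,  1.29055553e-01,  3.83490165e-05, -7.38139512e-04]), 'ft_force': array([-0.18972454,  0.03064916,  0.13573137]), 'wrist_torque': array([0.03548924, 0.00893073, 0.01717227]), 'opening': 1.0006384838731706} 0.0187
```

View pics/a1.png

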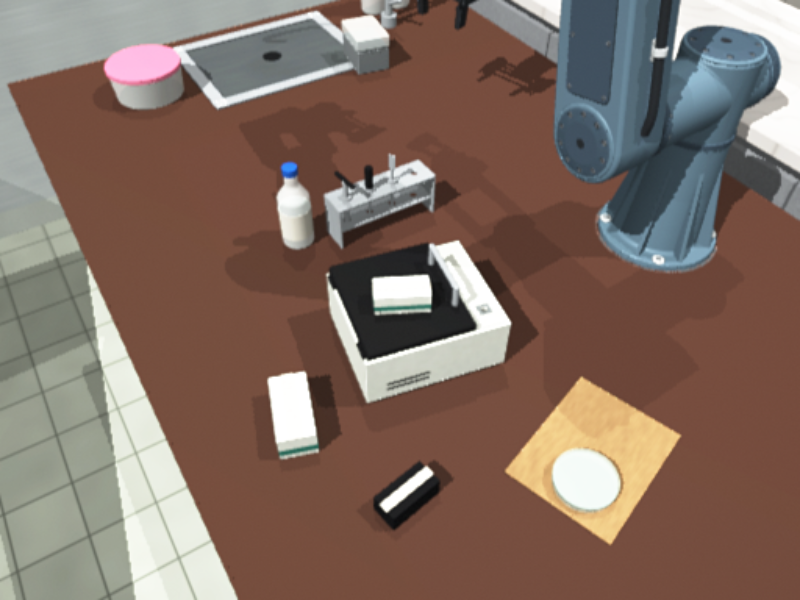

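View pics/a2.png

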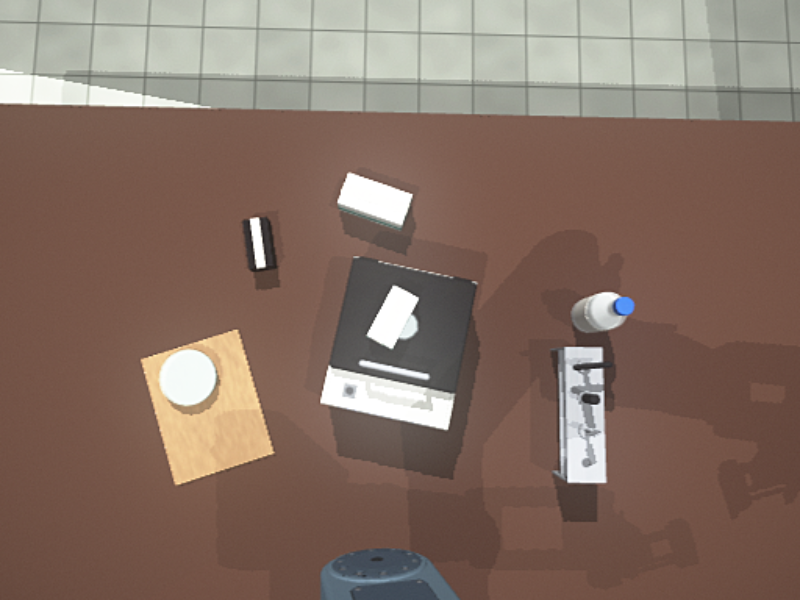

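The scene view (first picture) shows the white carton with the green band lying on the lid at (402,294). The top view (second picture) shows three boxes:
- The target, a small white carton on the lid, at (393,317).
- A bigger white carton behind the machine, at (375,200).
- A black carton at (259,244).

By the description, the one on the lid is meant. In the rack, the pin is the black round knob at (590,398), the T-key is at (590,366), the spatula at (588,432), and the empty hole at (587,463), on the robot's side.

```bash
cat > meas.py <<'E'
from h import *
f=np.load("first_top.npz");im,d=f["im"],f["d"];P=cloud("top",d);s=np.load("first_scene.npz");Q=cloud("scene",s["d"])
def box(m,name,P=P):
    m=cv2.morphologyEx(m.astype(np.uint8),cv2.MORPH_OPEN,np.ones((2,2)));n,l,st,_=cv2.connectedComponentsWithStats(m)
    k=1+np.argmax(st[1:,4]);p=P[l==k];r=cv2.minAreaRect((p[:,:2]*1000).astype(np.float32))
    print(name,"c",np.round(r[0],1),"size",np.round(r[1],1),"ang",round(r[2],1),"z",np.round(np.percentile(p[:,2],[5,50,95])*1000,1),"n",len(p));return l==k
hsv=cv2.cvtColor(im,cv2.COLOR_RGB2HSV).astype(int)
v,u=np.mgrid[:384,:512]
def reg(x0,y0,x1,y1):return (u>x0/1.5625)&(u<x1/1.5625)&(v>y0/1.5625)&(v<y1/1.5625)
Z=P[...,2]
box(reg(350,270,440,355)&(Z>.140)&(hsv[...,2]>150),"carton")
box(reg(300,240,490,440)&(Z>.112)&(Z<.13)&(hsv[...,2]<90),"lid")
box(reg(300,240,490,440)&(Z>.095)&(Z<.130),"deck+lid")
box(reg(340,350,445,390)&(Z>.14),"handle")
box(reg(130,320,290,495)&(Z<.03)&(hsv[...,1]>60)&(hsv[...,0]>12)&(hsv[...,0]<30),"pad")
box(reg(130,320,290,495)&(Z>.012)&(hsv[...,1]<60),"dish")
box(reg(540,335,625,500)&(Z>.08)&(Z<.1),"rack")
for n,a in(("top",(P,im)),):
    m=reg(540,335,640,500)&(Z>.1)
    for c in range(1):
        k,l,st,_=cv2.connectedComponentsWithStats(m.astype(np.uint8))
        for i in range(1,k):
            p=P[l==i];print("tool",len(p),np.round(p.mean(0)*1000),np.round(p.max(0)*1000),im[l==i].mean(0).round())
Zs=Q[...,2]
m=(Zs>.1)&(Zs<.16)&(Q[...,0]<.62)&(Q[...,0]>.3)&(Q[...,1]<-.2)&(Q[...,1]>-.45)
k,l,st,ce=cv2.connectedComponentsWithStats(m.astype(np.uint8))
for i in range(1,k):
    p=Q[l==i];print("stool",len(p),ce[i].round(),np.round(p.mean(0)*1000),np.round(p.max(0)*1000),s["im"][l==i].mean(0).round())
# ray estimates of bezel
for uv in((349,391),):print("bezel",ray("top",uv[0]/1.5625,uv[1]/1.5625,.105))
cv2.imwrite("pics/c1.png",np.hstack([cv2.resize(im[165:285,195:315],(400,400)),cv2.resize(s["im"][85:165,195:290],(400,400))])[...,::-1])
E
python3 meas.py
```

```text
carton c [573.9   4.4] size [ 45.5 117.2] ang 66.1 z [122.3 157.3 160.2] n 676
lid c [584.5 -28.3] size [210.5 190.5] ang 78.7 z [117.9 121.3 124.3] n 3764
deck+lid c [555.2 -17.2] size [220.1 258.6] ang 78.6 z [102.1 120.4 124. ] n 7047
handle c [507.7  -5.7] size [107.5  10. ] ang 78.7 z [119.8 160.2 163.6] n 199
pad c [476.5 202.7] size [222.3 392.9] ang 18.1 z [-0.2  3.4  6.9] n 4514
dish c [518.8 200. ] size [ 91.6 374.6] ang 11.4 z [16.1 21.5 24.5] n 1032
rack c [ 428.4 -185. ] size [227.7 376.4] ang 2.7 z [ 2.7 89.4 94.4] n 1943
tool 1 [ 511.    7. 1042.] [ 511.    7. 1042.] [99. 74. 65.]
tool 1 [ 511.    7. 1042.] [ 511.    7. 1042.] [111.  82.  74.]
tool 1 [ 511.    7. 1042.] [ 511.    7. 1042.] [72. 66. 63.]
tool 1 [ 511.    7. 1042.] [ 511.    7. 1042.] [232. 236. 240.]
tool 1 [ 511.    7. 1042.] [ 511.    7. 1042.] [191. 195. 200.]
tool 97 [ 521. -302.  132.] [ 527. -274.  137.] [65. 63. 65.]
tool 1 [ 511.    7. 1042.] [ 511.    7. 1042.] [231. 235. 239.]
tool 1 [ 511.    7. 1042.] [ 511.    7. 1042.] [106. 109. 110.]
tool 1 [ 511.    7. 1042.] [ 511.    7. 1042.] [111.  
[... 1000 characters left out ...]
1.    7. 1042.] [244. 249. 253.]
tool 1 [ 511.    7. 1042.] [ 511.    7. 1042.] [112.  83.  73.]
tool 1 [ 511.    7. 1042.] [ 511.    7. 1042.] [122.  90.  79.]
tool 1 [ 511.    7. 1042.] [ 511.    7. 1042.] [113.  87.  77.]
tool 1 [ 511.    7. 1042.] [ 511.    7. 1042.] [120.  88.  78.]
tool 1 [ 511.    7. 1042.] [ 511.    7. 1042.] [111.  82.  71.]
stool 46 [250. 104.] [ 420. -305.  130.] [ 424. -298.  151.] [170. 174. 175.]
stool 81 [236. 112.] [ 471. -302.  124.] [ 478. -296.  143.] [40. 35. 34.]
stool 78 [220. 116.] [ 521. -304.  127.] [ 527. -278.  137.] [82. 78. 77.]
stool 219 [189. 122.] [ 606. -328.  126.] [ 620. -310.  159.] [200. 200. 200.]
bezel [0.47633913 0.06422611 0.105     ]
```

View pics/c1.png

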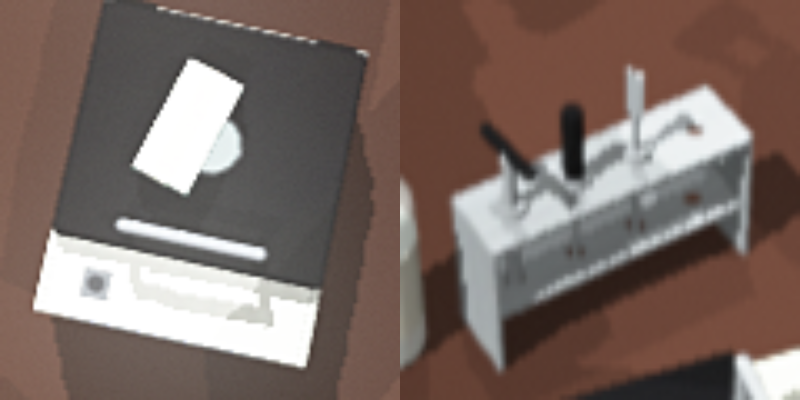

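The crop confirms three things:
- The carton lies on the lid at crop (187,125).
- The bezel with the dark hole is at (96,283).
- The pin is the black upright handle at right crop (572,140), between the T-key and the spatula. The empty hole is at the near end, at (697,128).

The minAreaRects were polluted by no-depth pixels, so I'll redo them with those filtered out.

```bash
python3 - <<'E'
from h import *
f=np.load("first_top.npz");im,d=f["im"],f["d"];P=cloud("top",d);Z=P[...,2]
hsv=cv2.cvtColor(im,cv2.COLOR_RGB2HSV).astype(int);v,u=np.mgrid[:384,:512]
R=lambda x0,y0,x1,y1:(u>x0/1.5625)&(u<x1/1.5625)&(v>y0/1.5625)&(v<y1/1.5625)&(d>0)&(Z<.3)
def box(m,name):
    k,l,st,_=cv2.connectedComponentsWithStats(cv2.morphologyEx(m.astype(np.uint8),cv2.MORPH_OPEN,np.ones((2,2))))
    p=P[l==1+np.argmax(st[1:,4])];r=cv2.minAreaRect((p[:,:2]*1000).astype(np.float32))
    print(name,"c",np.round(r[0],1),"size",np.round(r[1],1),"ang",round(r[2],1),"z",np.round(np.percentile(p[:,2],[5,50,95])*1000,1))
    # fit colour mask by ray at the median height, too
    uv=np.argwhere(l==1+np.argmax(st[1:,4]))[:,::-1];z=np.median(p[:,2]);q=np.array([ray("top",a,b,z)[:2] for a,b in uv])*1000
    r=cv2.minAreaRect(q.astype(np.float32));print("   ray c",np.round(r[0],1),np.round(r[1],1),round(r[2],1))
box(R(350,270,440,355)&(Z>.150),"carton")
box(R(300,240,490,440)&(Z>.112)&(Z<.13),"lid")
box(R(300,240,490,440)&(Z>.095)&(Z<.130),"deck+lid")
box(R(340,350,445,390)&(Z>.15),"handle")
box(R(130,320,290,495)&((hsv[...,1]>60)&(hsv[...,0]>12)&(hsv[...,0]<30)|(Z>.012))&(Z<.012),"pad")
box(R(130,320,290,495)&(Z>.014)&(Z<.03),"dish")
box(R(540,335,625,500)&(Z>.08)&(Z<.096),"rack")
m=R(330,375,365,405)&(hsv[...,2]<185);l=m.astype(np.uint8)
p=np.argwhere(m);print("bezel px",p.mean(0)[::-1],len(p),ray("top",*p.mean(0)[::-1],.105))
e=R(575,450,600,475)&(hsv[...,2]<170);p=np.argwhere(e);print("empty hole",len(p),ray("top",*p.mean(0)[::-1],.09))
for n in("scene","top"):
    f=np.load(f"first_{n}.npz");Q=cloud(n,f["d"]);m=(f["d"]>0)&(abs(Q[...,0]-.472)<.018)&(abs(Q[...,1]+.3)<.018)&(Q[...,2]>.132)&(Q[...,2]<.16);q=Q[m];print("pin top",n,len(q),q.mean(0),q.min(0),q.max(0))
E
```

```text
carton c [573.9   4.4] size [ 45.5 117.2] ang 66.1 z [122.9 157.4 160.2]
   ray c [586.3  -1.4] [41.8 85. ] 62.8
lid c [584.5 -27.5] size [211.7 191.4] ang 78.6 z [117.8 121.3 124.4]Traceback (most recent call last):
  File "<stdin>", line 13, in <module>
  File "<stdin>", line 10, in box
  File "h.py", line 10, in ray
    K,R,t=cal(n);o=-R.T@t;w=R.T@np.array([(u-K[0,2])/K[0,0],(v-K[1,2])/K[1,1],1]);return o+w*(z-o[2])/w[2]
          ~~~^^^
  File "h.py", line 4, in cal
    c=env.get_calibration(n);return np.array(c["mtx"],float),cv2.Rodrigues(np.array(c["rvec"],float))[0],np.array(c["tvec"],float).ravel()
ValueError: time passes only in moves, steps and waits
```

```bash
sed -i 's/^def cal(n)/import functools\n@functools.cache\ndef cal(n)/' h.py; python3 - <<'E'
from h import *
f=np.load("first_top.npz");im,d=f["im"],f["d"];P=cloud("top",d);Z=P[...,2]
hsv=cv2.cvtColor(im,cv2.COLOR_RGB2HSV).astype(int);v,u=np.mgrid[:384,:512]
R=lambda x0,y0,x1,y1:(u>x0/1.5625)&(u<x1/1.5625)&(v>y0/1.5625)&(v<y1/1.5625)&(d>0)&(Z<.3)
def box(m,name,z):
    k,l,st,_=cv2.connectedComponentsWithStats(cv2.morphologyEx(m.astype(np.uint8),cv2.MORPH_OPEN,np.ones((2,2))))
    g=l==1+np.argmax(st[1:,4])
    q=np.array([ray("top",a,b,z)[:2] for a,b in np.argwhere(g)[:,::-1]])*1000
    r=cv2.minAreaRect(q.astype(np.float32));print(name,np.round(r[0],1),np.round(r[1],1),round(r[2],1),"medz",np.median(Z[g]))
W=hsv[...,2]>150
box(R(350,270,440,355)&(Z>.150)&W,"carton",.158)
box(R(300,240,490,440)&(Z>.112)&(Z<.13)&(hsv[...,2]<100),"lid",.122)
box(R(310,350,490,440)&(Z>.095)&(Z<.113)&W,"deck",.105)
box(R(340,350,445,390)&(Z>.15),"handle",.162)
pc=(hsv[...,1]>90)&(hsv[...,0]>13)&(hsv[...,2]>130)
box(R(130,320,290,495)&(pc|(Z>.012))&(Z<.03),"pad",.004)
box(R(130,320,290,495)&~pc&(hsv[...,1]<60),"dish",.022)
box(R(540,335,625,500)&(Z>.08)&(Z<.096),"rack",.09)
p=np.argwhere(R(335,378,363,403)&(hsv[...,2]<185));print("bezel px",p.mean(0)[::-1],len(p),ray("top",*p.mean(0)[::-1],.105))
p=np.argwhere(R(575,450,600,475)&(hsv[...,2]<170));print("empty hole",len(p),ray("top",*p.mean(0)[::-1],.09))
for n in("scene","top"):
    f=np.load(f"first_{n}.npz");Q=cloud(n,f["d"]);m=(f["d"]>0)&(abs(Q[...,0]-.472)<.018)&(abs(Q[...,1]+.3)<.018)&(Q[...,2]>.132)&(Q[...,2]<.16);q=Q[m];print("pin top",n,len(q),q.mean(0),q.min(0),q.max(0))
E
```

```text
carton [586.3  -1.4] [41.8 84.9] 62.8 medz 0.15735208973596856
lid [577.7 -18.6] [196.3 173.6] 78.7 medz 0.12129715349618793
deck [464.7   4.1] [198.8  56. ] 78.7 medz 0.104263524675932
handle [508.1  -4.4] [104.6   9.8] 78.7 medz 0.16023477267052819
pad [443.4 306.8] [219.5 171. ] 18.5 medz 0.003977743787176067
dish [490.3 335.5] [90.3 93.5] 0.8 medz 0.021430085085257775
rack [ 443.3 -305.6] [208.3  61.4] 0.1 medz 0.08938095998181167
bezel px [223.04347826 249.60869565] 23 [0.47782976 0.06501901 0.105     ]
empty hole 33 [ 0.37195054 -0.30793393  0.09      ]
pin top scene 30 [ 0.47034947 -0.30394116  0.13828794] [ 0.46136117 -0.31418405  0.13223615] [ 0.47707005 -0.29784095  0.14302137]
pin top top 42 [ 0.4708898  -0.30307043  0.13813418] [ 0.46354909 -0.31068159  0.13216017] [ 0.47784445 -0.2961892   0.1435789 ]
```

```bash
cat > go.py <<'E'
import sys
from h import *
from scipy.spatial.transform import Rotation as Ro
# args: x y z(mm, TCP) jawdeg -> shift/turn in tool axes from the present pose (tool pointing down)
x,y,z,j=map(float,sys.argv[1:5]);s=env.get_state();R=Ro.from_quat(s["orientation"])
a=np.radians(j);Y=np.array([np.cos(a),np.sin(a),0]);Zt=np.array([0,0,-1.]);T=Ro.from_matrix(np.stack([np.cross(Y,Zt),Y,Zt],1))
print("now",(s["ee_pos"]*1000).round(1),"jaw",np.degrees(np.arctan2(*R.as_matrix()[1::-1,1])).round(1),"F",np.round(s["ft_force"],1),"op",round(s["opening"],3),"t",s["clock"])
print("shift",R.inv().apply(np.array([x,y,z])-s["ee_pos"]*1000).round(1),"turn",(R.inv()*T).as_rotvec().round(3))
E
python3 go.py 586.3 -1.4 230 -117.2
```

```text
now [ 147.1 -555.4  238. ] jaw -75.2 F [-0.2  0.   0.1] op 1.001 t 0.1
shift [ 566.3 -423.1    8.7] turn [-0.001  0.     0.734]
```

```bash
python3 -m creep '[[[283,-211,0],[0,0,0.367]],[[283,-211,0],[0,0,0.367]],[[283,-211,0],[0,0,0.367]],[[283,-211,0],[0,0,0.367]],[[283,-211,0],[0,0,0.367]],[[400,-300,4],[0,0,0.55]],[[566,-423,9],[0,0,0.734]],[[566,-423,9],[0,0,0.734]],[[566,-423,9],[0,0,0.734]],[[566,-423,9],[0,0,0.734]],[[566,-423,9],[0,0,0.734]],[[566,-423,9],[0,0,0.734]],[[566,-423,9],[0,0,0.734]],[[566,-423,9],[0,0,0.734]],[[566,-423,9],[0,0,0.734]],[[566,-423,9],[0,0,0.734]],[[566,-423,9],[0,0,0.734]],[[566,-423,9],[0,0,0.734]],[[566,-423,9],[0,0,0.734]],[[566,-423,9],[0,0,0.734]]]' 1; python3 go.py 586.3 -1.4 129.5 -117.2
```

```text
clock: 1.77
ee_pos: [0.5856, -0.0018, 0.2289]
orientation: [0.972, -0.234, -0.001, 0.0]
ft_force: [-0.3, -0.0, -0.1]
opening: 1.0
now [585.6  -1.8 228.9] jaw -117.1 F [-0.3 -0.  -0.1] op 1.0 t 1.7667
shift [ 0.6 -0.8 99.4] turn [0.001 0.002 0.001]
```

```bash
python3 -m creep '[[[0,0,35],[0,0,0]],[[0,0,70],[0,0,0]],[[0,0,90],[0,0,0]],[[0,0,99],[0,0,0]],[[0,0,99],[0,0,0]],[[0,0,99],[0,0,0]]]' 1 && python3 -m creep '[[[0,0,0],[0,0,0]],[[0,0,0],[0,0,0]],[[0,0,0],[0,0,0]],[[0,0,0],[0,0,0]],[[0,0,0],[0,0,0]],[[0,0,0],[0,0,0]],[[0,0,0],[0,0,0]],[[0,0,0],[0,0,0]]]' 0 20; python3 go.py 393 274 90 -71.5
```

```text
clock: 2.27
ee_pos: [0.5861, -0.0033, 0.1315]
orientation: [0.972, -0.236, 0.0, 0.0]
ft_force: [0.1, -1.2, 0.9]
opening: 1.001
clock: 2.93
ee_pos: [0.5862, -0.0019, 0.1308]
orientation: [0.972, -0.235, 0.0, -0.0]
ft_force: [-0.2, 0.2, -0.1]
opening: 0.477
now [586.2  -1.9 130.8] jaw -117.2 F [-0.2  0.2 -0.1] op 0.477 t 2.9333
shift [-298.  -157.    40.9] turn [-0.    -0.    -0.798]
```

```bash
python3 -m creep '[[[0,0,-20],[0,0,0]],[[0,0,-50],[0,0,0]],[[0,0,-80],[0,0,0]],[[-20,-10,-85],[0,0,-0.05]],[[-50,-26,-85],[0,0,-0.14]],[[-80,-42,-85],[0,0,-0.23]],[[-112,-59,-85],[0,0,-0.32]],[[-144,-76,-85],[0,0,-0.41]],[[-176,-93,-85],[0,0,-0.50]],[[-208,-110,-80],[0,0,-0.59]],[[-240,-127,-60],[0,0,-0.68]],[[-270,-142,-30],[0,0,-0.75]],[[-290,-153,0],[0,0,-0.79]],[[-298,-157,20],[0,0,-0.798]],[[-298,-157,41],[0,0,-0.798]],[[-298,-157,41],[0,0,-0.798]],[[-298,-157,41],[0,0,-0.798]]]'; python3 go.py 393 274 13 -71.5; python3 - <<'E'
from h import *
im,d=env.capture("top");s,_=env.capture("scene")
cv2.imwrite("pics/p1.png",np.hstack([cv2.resize(im[190:330,60:260],(571,400)),cv2.resize(s[200:384,300:480],(229,400))])[...,::-1])
E
```

```text
clock: 4.35
ee_pos: [0.3919, 0.2735, 0.0889]
orientation: [0.987, 0.161, -0.002, 0.0]
ft_force: [-0.3, 0.2, -1.0]
opening: 0.475
now [391.9 273.5  88.9] jaw -71.5 F [-0.3  0.2 -1. ] op 0.475 t 4.35
shift [ 1.5 -0.1 75.9] turn [0.    0.003 0.   ]
```

View pics/p1.png

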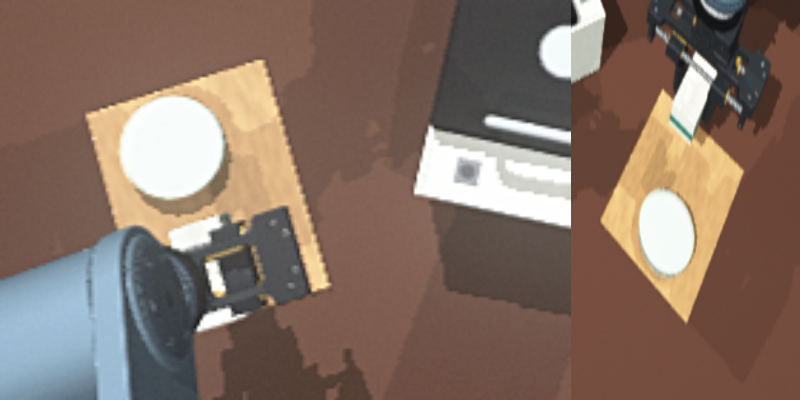

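The carton is held level over the pad. Its ends show at (197,233) and (220,322), its long side runs along the pad's long side, and it is clear of the dish at (172,147). Next I'll lower it.

```bash
python3 -m creep '[[[1.5,0,20],[0,0,0]],[[1.5,0,45],[0,0,0]],[[1.5,0,63],[0,0,0]],[[1.5,0,70],[0,0,0]],[[1.5,0,73],[0,0,0]],[[1.5,0,75],[0,0,0]],[[1.5,0,76],[0,0,0]],[[1.5,0,76],[0,0,0]],[[1.5,0,76],[0,0,0]]]'; python3 go.py 393 274 12 -71.5
```

```text
clock: 5.2
ee_pos: [0.3952, 0.2746, 0.0147]
orientation: [0.987, 0.161, 0.001, -0.0]
ft_force: [0.0, 0.2, -1.2]
opening: 0.474
now [395.2 274.6  14.7] jaw -71.5 F [ 0.   0.2 -1.2] op 0.474 t 5.2
shift [-2.3 -0.1  2.7] turn [-0.    -0.002 -0.   ]
```

```bash
python3 -m creep '[[[0,0,1],[0,0,0]],[[0,0,2],[0,0,0]],[[0,0,2],[0,0,0]],[[0,0,2],[0,0,0]]]'; python3 -m creep '[[[0,0,0],[0,0,0]],[[0,0,0],[0,0,0]],[[0,0,0],[0,0,0]],[[0,0,0],[0,0,0]],[[0,0,0],[0,0,0]],[[0,0,0],[0,0,0]]]' 0.75 20;  python3 -m creep '[[[0,0,-15],[0,0,0]],[[0,0,-45],[0,0,0]],[[0,0,-80],[0,0,0]],[[0,0,-120],[0,0,0]],[[0,0,-160],[0,0,0]],[[0,0,-190],[0,0,0]],[[0,0,-200],[0,0,0]],[[0,0,-200],[0,0,0]],[[0,0,-200],[0,0,0]]]'; python3 go.py 470.7 -303.5 205 -90
```

```text
clock: 5.53
ee_pos: [0.3949, 0.2746, 0.0128]
orientation: [0.987, 0.161, 0.001, -0.0]
ft_force: [-2.0, -1.6, 8.8]
opening: 0.477
clock: 6.03
ee_pos: [0.3943, 0.2743, 0.0116]
orientation: [0.987, 0.161, -0.0, 0.0]
ft_force: [-0.5, 0.0, -0.6]
opening: 0.751
clock: 6.78
ee_pos: [0.394, 0.2742, 0.2109]
orientation: [0.987, 0.161, -0.0, 0.0]
ft_force: [-0.2, 0.5, -0.9]
opening: 0.746
now [394.  274.2 210.9] jaw -71.5 F [-0.2  0.5 -0.9] op 0.746 t 6.7833
shift [-110.5  572.2    6. ] turn [0.    0.    0.323]
```

```bash
python3 -m creep '[[[-8,40,0],[0,0,0]],[[-15,80,0],[0,0,0.02]],[[-23,120,0],[0,0,0.05]],[[-31,160,0],[0,0,0.08]],[[-39,200,0],[0,0,0.1]],[[-46,240,0],[0,0,0.13]],[[-54,280,0],[0,0,0.15]],[[-62,320,0],[0,0,0.18]],[[-69,360,0],[0,0,0.2]],[[-77,400,0],[0,0,0.22]],[[-85,440,0],[0,0,0.25]],[[-92,478,0],[0,0,0.27]],[[-99,514,2],[0,0,0.29]],[[-105,542,4],[0,0,0.31]],[[-109,562,6],[0,0,0.323]],[[-110.5,571,6],[0,0,0.323]],[[-110.5,572,6],[0,0,0.323]],[[-110.5,572,6],[0,0,0.323]],[[-110.5,572,6],[0,0,0.323]]]' 0.55; python3 go.py 470.7 -303.5 107 -90; python3 - <<'E'
from h import *
im,d=env.capture("top");s,_=env.capture("scene")
np.savez("second",im=im,d=d,s=s)
cv2.imwrite("pics/p2.png",np.hstack([cv2.resize(im[200:330,70:200],(400,400)),cv2.resize(s[60:190,180:310],(400,400))])[...,::-1])
E
```

```text
clock: 8.37
ee_pos: [0.4707, -0.3015, 0.2047]
orientation: [1.0, 0.001, -0.001, -0.001]
ft_force: [0.4, 0.1, -0.2]
opening: 0.547
now [ 470.7 -301.5  204.7] jaw -89.9 F [ 0.4  0.1 -0.2] op 0.547 t 8.3667
shift [ 0.2  2.1 97.7] turn [-0.002  0.001  0.001]
```

View pics/p2.png

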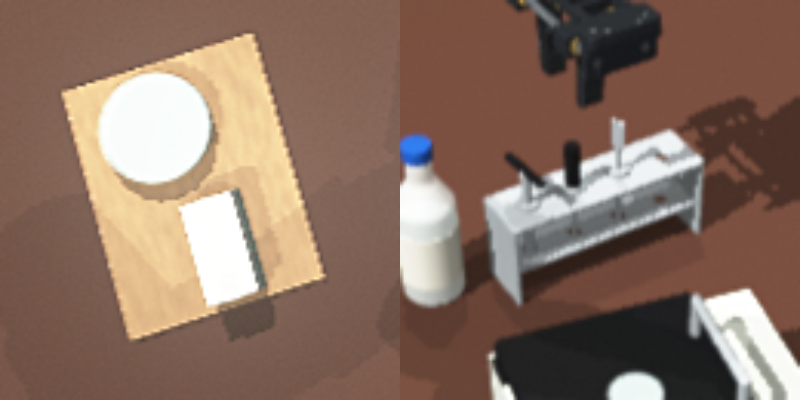

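The carton lies flat on the pad at (222,250), beside the undisturbed dish at (155,128). The gripper hovers over the pin at right crop (572,165). Next I'll measure the carton and bezel, then go down to the pin.

```bash
python3 - <<'E'
from h import *
f=np.load("second.npz");im,d,s=f["im"],f["d"],f["s"];P=cloud("top",d)
g=(P[...,2]>.033)&(P[...,2]<.05)&(abs(P[...,0]-.394)<.07)&(abs(P[...,1]-.274)<.07)&(d>0)&(im.min(-1)>140)
q=np.array([ray("top",a,b,.04)[:2] for a,b in np.argwhere(g)[:,::-1]])*1000;print("carton",cv2.minAreaRect(q.astype(np.float32)),np.median(P[g][:,2]))
for n,I in(("top",im),("scene",s)):
    c=proj(n,[.4752,.0631,.105]);a,b=c.round().astype(int);G=I[b-9:b+10,a-9:a+10].astype(int).mean(-1)
    print(n,c);print(G[2:-2,2:-2].astype(int))
E
```

```text
carton ((396.66131591796875, 275.317138671875), (85.25032806396484, 43.876365661621094), 18.096445083618164) 0.03952801703964745
top [223.81901978 250.72513511]
[[255 255 255 255 255 255 255 255 255 255 255 255 255 224 189]
 [255 255 255 245 222 241 247 255 255 255 255 255 255 255 255]
 [255 255 255 235 204 212 216 222 225 226 241 250 254 253 253]
 [255 255 255 223 213 192 174 188 207 210 209 201 244 252 252]
 [255 255 255 211 180 141 133 132 157 200 198 229 253 253 252]
 [255 255 250 202 155 125 136 131 136 191 182 228 252 252 252]
 [255 255 245 201 158 127 136 133 134 195 181 244 254 251 251]
 [255 255 224 209 179 138 129 128 155 170 179 248 254 251 251]
 [255 255 219 209 212 187 164 162 179 171 206 252 253 251 250]
 [255 255 215 200 204 205 207 211 196 178 234 254 252 251 251]
 [255 255 255 255 255 253 235 223 177 151 213 249 252 251 251]
 [255 255 255 255 255 255 255 255 253 231 246 253 251 251 251]
 [255 255 255 255 255 255 255 253 254 253 253 252 251 251 251]
 [255 255 255 254 254 255 253 251 251 251 251 251 251 251 251]
 [255 255 255 255 255 253 251 251 251 251 251 251 251 251
[... 286 characters left out ...]
1 255]
 [249 247 243 239 237 224 198 201 189 219 249 249 249 249 254]
 [252 235 224 212 203 176 189 203 196 211 250 252 253 252 254]
 [255 236 201 199 206 216 223 241 235 212 241 254 255 254 254]
 [255 255 203 195 195 204 207 242 242 201 214 247 255 255 254]
 [255 255 230 201 181 145 148 189 208 192 198 230 255 255 255]
 [255 255 254 239 198 168 153 159 183 195 202 219 253 255 255]
 [255 255 255 255 217 199 190 197 223 236 246 253 255 255 255]
 [243 254 255 255 240 237 237 254 255 255 255 255 255 255 255]
 [231 248 255 255 254 255 255 255 255 255 255 255 255 255 255]
 [199 241 255 255 255 255 255 255 255 255 255 255 255 255 255]
 [137 232 243 254 255 255 255 255 255 255 255 255 255 255 255]]
```

```bash
python3 -m creep '[[[0,2,20],[0,0,0]],[[0,2,45],[0,0,0]],[[0,2,65],[0,0,0]],[[0,2,80],[0,0,0]],[[0,2,90],[0,0,0]],[[0,2,95],[0,0,0]],[[0,2,97],[0,0,0]],[[0,2,97],[0,0,0]],[[0,2,97],[0,0,0]]]'; python3 -m creep '[[[0,0,0],[0,0,0]],[[0,0,0],[0,0,0]],[[0,0,0],[0,0,0]],[[0,0,0],[0,0,0]],[[0,0,0],[0,0,0]],[[0,0,0],[0,0,0]],[[0,0,0],[0,0,0]],[[0,0,0],[0,0,0]]]' 0 30; python3 go.py 470.7 -303.5 220 -90
```

```text
clock: 9.22
ee_pos: [0.4716, -0.3055, 0.1098]
orientation: [1.0, 0.0, 0.001, 0.001]
ft_force: [0.6, 1.2, -0.4]
opening: 0.549
clock: 9.88
ee_pos: [0.4711, -0.3053, 0.1089]
orientation: [1.0, -0.0, 0.0, 0.0]
ft_force: [0.1, -0.4, 0.9]
opening: 0.174
now [ 471.1 -305.3  108.9] jaw -90.0 F [ 0.1 -0.4  0.9] op 0.174 t 9.8833
shift [  -0.4   -1.8 -111.1] turn [ 0. -0. -0.]
```

```bash
python3 -m creep '[[[0,0,-15],[0,0,0]],[[0,0,-40],[0,0,0]],[[0,0,-70],[0,0,0]],[[0,0,-100],[0,0,0]],[[0,0,-130],[0,0,0]],[[0,0,-155],[0,0,0]],[[0,0,-165],[0,0,0]],[[0,0,-165],[0,0,0]],[[0,0,-165],[0,0,0]]]'; python3 go.py 476.5 64 275 -101.3
```

```text
clock: 10.63
ee_pos: [0.4708, -0.305, 0.2728]
orientation: [1.0, -0.0, -0.0, -0.0]
ft_force: [-0.1, -0.6, -1.4]
opening: 0.172
now [ 470.8 -305.   272.8] jaw -90.0 F [-0.1 -0.6 -1.4] op 0.172 t 10.6333
shift [   5.6 -369.    -2. ] turn [-0.     0.     0.197]
```

```bash
python3 -m creep '[[[0,-30,0],[0,0,0.01]],[[0,-65,0],[0,0,0.03]],[[1,-100,0],[0,0,0.05]],[[1,-135,0],[0,0,0.07]],[[2,-170,0],[0,0,0.09]],[[3,-205,0],[0,0,0.11]],[[3,-240,0],[0,0,0.13]],[[4,-275,0],[0,0,0.15]],[[5,-305,0],[0,0,0.165]],[[5,-332,0],[0,0,0.18]],[[5.6,-352,0],[0,0,0.19]],[[5.6,-364,10],[0,0,0.197]],[[5.6,-369,25],[0,0,0.197]],[[5.6,-369,36],[0,0,0.197]],[[5.6,-369,40],[0,0,0.197]],[[5.6,-369,40],[0,0,0.197]],[[5.6,-369,40],[0,0,0.197]]]'; python3 go.py 476.5 64 230 -101.3; python3 - <<'E'
from h import *
im,d=env.capture("top");s,ds=env.capture("scene");np.savez("third",im=im,d=d,s=s)
e=env.get_state()["ee_pos"];tip=e-[0,0,.0989]
for n in("top","scene"):print(n,"tip expected",proj(n,tip),"hole",proj(n,[.4765,.064,.105]))
a=s[150:220,270:340];b=im[215:285,190:260]
cv2.imwrite("pics/p3.png",np.hstack([cv2.resize(b,(400,400),interpolation=cv2.INTER_NEAREST),cv2.resize(a,(400,400),interpolation=cv2.INTER_NEAREST)])[...,::-1])
E
```

```text
clock: 12.05
ee_pos: [0.4764, 0.0633, 0.233]
orientation: [0.995, -0.099, -0.001, 0.0]
ft_force: [-0.1, 0.1, -0.4]
opening: 0.168
now [476.4  63.3 233. ] jaw -101.3 F [-0.1  0.1 -0.4] op 0.168 t 12.05
shift [-0.  -0.7  3. ] turn [ 0.     0.002 -0.001]
top tip expected [223.01614996 250.40569644] hole [223.45588242 250.17339575]
scene tip expected [310.57561423 188.70612997] hole [309.71476377 197.43155935]
```

View pics/p3.png

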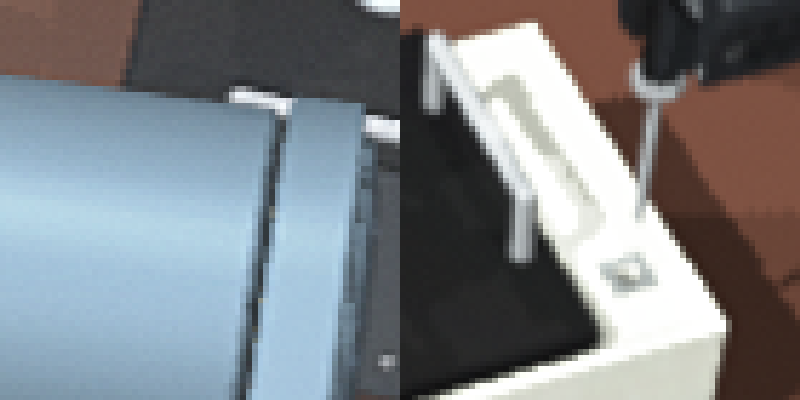

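The top view is blocked by the arm. In the scene view the rod tip at crop (640,217) stands above the bezel at (629,272), slightly to the right of where it should be. I'll measure that offset.

```bash
python3 - <<'E'
from h import *
s=np.load("third.npz")["s"];e=env.get_state()["ee_pos"]
K,R,t=cal("scene");print("px/mm right",proj("scene",e-[0,0,.09]+np.array([-.85,.53,0])*.01)-proj("scene",e-[0,0,.09]))
for dz in(.045,.055,.065,.075,.085,.092):
    c=proj("scene",e-[0,0,dz]);r=int(round(c[1]));a=int(round(c[0]));g=s[r,a-7:a+9].astype(int).mean(-1);print(dz,c.round(1),g.astype(int))
c=proj("scene",[.4765,.064,.105]).round().astype(int);print(c);print(s[c[1]-6:c[1]+6,c[0]-7:c[0]+8].mean(-1).astype(int))
E
```

```text
px/mm right [4.24590638 0.03096312]
0.045 [312.9 172.4] [ 58  50  55  55  55  55  96 185 151  69  57  77  90  92  92  91]
0.055 [312.5 175.5] [254 255 249 106  50  52  77 147 170  92  54  53  55  55  59  77]
0.065 [312.  178.6] [253 253 254 255 243  92  91 184 144  67  54  55  56  56  55  56]
0.075 [311.6 181.6] [253 253 253 253 254 255 203 173 100  56  54  56  56  56  56  56]
0.085 [311.2 184.6] [227 254 253 253 253 254 254 210 168 184  76  50  55  56  55  56]
0.092 [310.9 186.7] [226 228 254 254 253 254 245 193 213 255 249 110  45  46  48  48]
[310 197]
[[241 254 255 255 255 253 253 253 253 253 253 253 255 255 151]
 [254 255 255 255 255 254 253 253 253 253 253 253 254 255 248]
 [255 255 255 255 255 255 252 249 247 251 254 253 253 255 255]
 [255 255 255 255 255 253 234 224 207 234 254 254 253 254 255]
 [255 253 248 241 236 209 210 212 192 209 252 253 253 253 254]
 [255 243 210 204 207 218 226 241 233 196 230 249 254 254 254]
 [255 255 200 187 189 204 211 244 243 189 194 239 255 255 255]
 [255 255 221 184 169 144 150 193 209 179 180 216 254 255 255]
 [255 255 251 229 181 156 145 152 172 179 184 201 249 255 255]
 [253 255 255 253 197 180 174 181 205 225 237 248 253 254 255]
 [226 252 255 255 230 226 226 248 252 253 254 255 254 254 254]
 [201 235 255 255 252 252 252 255 255 254 254 254 254 254 254]]
```

The rod sits about 1 mm to machine −x and the bezel matches the estimate, so I'll shift +1 mm and insert to just above the lever.

```bash
python3 -m creep '[[[1,-0.7,8],[0,0,0]],[[1,-0.7,18],[0,0,0]],[[1,-0.7,26],[0,0,0]],[[1,-0.7,32],[0,0,0]],[[1,-0.7,38],[0,0,0]],[[1,-0.7,44],[0,0,0]],[[1,-0.7,50],[0,0,0]],[[1,-0.7,55],[0,0,0]],[[1,-0.7,55],[0,0,0]]]'; python3 go.py 477.4 64 160 -101.3
```

```text
clock: 12.9
ee_pos: [0.4771, 0.0644, 0.1775]
orientation: [0.995, -0.098, -0.001, -0.0]
ft_force: [0.3, -1.2, -0.8]
opening: 0.168
now [477.1  64.4 177.5] jaw -101.3 F [ 0.3 -1.2 -0.8] op 0.168 t 12.9
shift [ 0.4  0.3 17.5] turn [0.    0.002 0.   ]
```

```bash
python3 -m creep '[[[0,0,4],[0,0,0]],[[0,0,8],[0,0,0]],[[0,0,11],[0,0,0]],[[0,0,13],[0,0,0]],[[0,0,15],[0,0,0]],[[0,0,16],[0,0,0]],[[0,0,17],[0,0,0]],[[0,0,17],[0,0,0]]]'; python3 - <<'E'
from h import *
im,d=env.capture("top");s,ds=env.capture("scene");np.savez("fourth",im=im,d=d,s=s,ds=ds)
Q=cloud("scene",ds);m=(ds>0)&(s.max(-1)<60)&(Q[...,2]>.1)
m&=(abs(Q[...,0]-.577)<.1)&(abs(Q[...,1]+.02)<.1)
q=Q[m];ex=np.array([.9806,-.196]);mx=(q[:,:2]-[.5517,-.0134])@ex
for lo in(-.06,-.03,0,.03,.06,.09):
    k=(mx>lo)&(mx<lo+.03);print(lo,k.sum(),np.median(q[k,2]).round(3) if k.any() else 0)
E
```

```text
clock: 13.57
ee_pos: [0.478, 0.0643, 0.1621]
orientation: [0.995, -0.098, 0.0, -0.0]
ft_force: [-1.2, 0.7, 4.4]
opening: 0.169
-0.06 590 0.124
-0.03 674 0.123
0 589 0.123
0.03 660 0.123
0.06 776 0.123
0.09 661 0.122
```

```bash
cat > lid.py <<'E'
from h import *
s,ds=env.capture("scene");np.savez("lid",s=s,ds=ds)
Q=cloud("scene",ds);m=(ds>0)&(s.max(-1)<70)&(Q[...,2]>.1)&(abs(Q[...,0]-.577)<.12)&(abs(Q[...,1]+.02)<.09)
q=Q[m];mx=(q[:,:2]-[.5517,-.0134])@np.array([.9806,-.196])
for lo in(-.09,-.06,-.03,0,.03,.06,.09):
    k=(mx>lo)&(mx<lo+.03);print(lo,k.sum(),np.median(q[k,2]).round(3) if k.any() else 0)
E
python3 -m creep '[[[0,0,1],[0,0,0]],[[0,0,2],[0,0,0]],[[0,0,3],[0,0,0]],[[0,0,3],[0,0,0]],[[0,0,3],[0,0,0]]]'; python3 lid.py
```

```text
clock: 14.08
ee_pos: [0.4785, 0.0642, 0.1594]
orientation: [0.995, -0.098, 0.001, 0.0]
ft_force: [0.1, 0.5, 4.9]
opening: 0.169
-0.09 359 0.264
-0.06 357 0.236
-0.03 695 0.161
0 670 0.152
0.03 624 0.142
0.06 808 0.133
0.09 765 0.124
```

The lid sprang up to about 0.3 rad: the scene-view plane slopes 28 mm over 90 mm. Next I'll withdraw the pin and carry it back.

```bash
python3 -m creep '[[[0,0,-8],[0,0,0]],[[0,0,-25],[0,0,0]],[[0,0,-45],[0,0,0]],[[0,0,-65],[0,0,0]],[[0,0,-85],[0,0,0]],[[0,0,-103],[0,0,0]],[[0,0,-113],[0,0,0]],[[0,0,-115],[0,0,0]],[[0,0,-115],[0,0,0]]]'; python3 go.py 471 -305.2 275 -90
```

```text
clock: 14.88
ee_pos: [0.4779, 0.0643, 0.2739]
orientation: [0.995, -0.098, 0.0, 0.0]
ft_force: [0.2, -0.5, -0.9]
opening: 0.168
now [477.9  64.3 273.9] jaw -101.3 F [ 0.2 -0.5 -0.9] op 0.168 t 14.8833
shift [ 65.6 363.7  -1. ] turn [ 0.    -0.001 -0.197]
```

```bash
python3 -m creep '[[[5,30,0],[0,0,-0.01]],[[12,65,0],[0,0,-0.03]],[[18,100,0],[0,0,-0.05]],[[24,135,0],[0,0,-0.07]],[[31,170,0],[0,0,-0.09]],[[37,205,0],[0,0,-0.11]],[[43,240,0],[0,0,-0.13]],[[50,275,0],[0,0,-0.15]],[[55,305,0],[0,0,-0.165]],[[60,332,0],[0,0,-0.18]],[[63.5,352,0],[0,0,-0.19]],[[65,361,0],[0,0,-0.197]],[[65.6,363.7,10],[0,0,-0.197]],[[65.6,363.7,30],[0,0,-0.197]],[[65.6,363.7,50],[0,0,-0.197]],[[65.6,363.7,60],[0,0,-0.197]],[[65.6,363.7,60],[0,0,-0.197]],[[65.6,363.7,60],[0,0,-0.197]]]'; python3 go.py 471 -305.2 109 -90;python3 - <<'E'
from h import *
s,ds=env.capture("scene");e=env.get_state()["ee_pos"];im,_=env.capture("top")
for dz in(.055,.07,.085,.095):
    c=proj("scene",e-[0,0,dz]);r=int(round(c[1]));a=int(round(c[0]));g=s[r,a-6:a+7].astype(int).mean(-1);print(dz,a-6,c.round(1),g.astype(int))
print(proj("scene",[.4705,-.305,.09]))
cv2.imwrite("pics/p4.png",np.hstack([cv2.resize(s[80:150,195:265],(400,400),interpolation=cv2.INTER_NEAREST),cv2.resize(im[200:320,330:450],(400,400))])[...,::-1])
E
```

```text
clock: 16.38
ee_pos: [0.4707, -0.304, 0.2129]
orientation: [1.0, 0.0, -0.001, -0.001]
ft_force: [-0.7, -1.3, -0.2]
opening: 0.166
now [ 470.7 -304.   212.9] jaw -90.0 F [-0.7 -1.3 -0.2] op 0.166 t 16.3833
shift [  0.4   1.4 103.9] turn [-0.002  0.001  0.001]
0.055 229 [234.9 101.4] [ 90  90  90  90  89 100 136 150  97  89  91  90  91]
0.07 229 [235.1 105.8] [ 89  90  89  90  90  92 119 163 102  88  90  90  90]
0.085 229 [235.2 110.1] [ 90  91  90  91  89  88 109 173 109  88  88  88  92]
0.095 229 [235.3 112.9] [ 90  88  86  87  92 102 143 191 171 225 233 244 245]
[235.69127419 120.90928907]
```

View pics/p4.png

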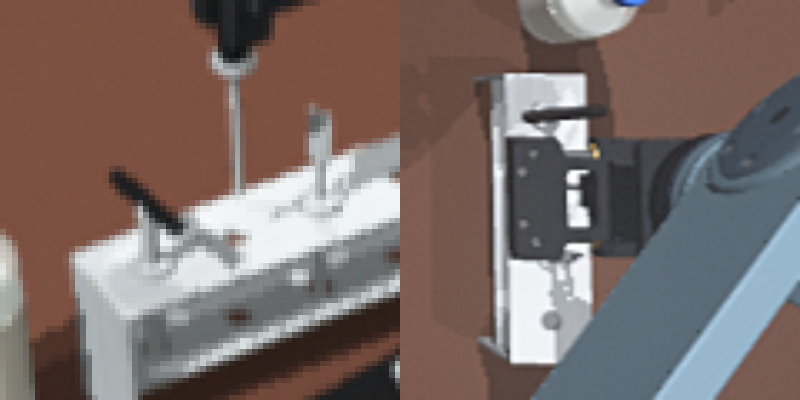

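The rod hangs straight at crop (237,150), over the empty pin hole at (235,239), between the key and the spatula. Measured pixels agree with the plan to about 0.4 px. Down it goes.

```bash
python3 -m creep '[[[0,1.2,6],[0,0,0]],[[0,1.2,14],[0,0,0]],[[0,1.2,22],[0,0,0]],[[0,1.2,30],[0,0,0]],[[0,1.2,38],[0,0,0]],[[0,1.2,46],[0,0,0]],[[0,1.2,54],[0,0,0]],[[0,1.2,60],[0,0,0]],[[0,1.2,60],[0,0,0]]]'; python3 go.py 471 -305.2 109 -90
```

```text
clock: 17.23
ee_pos: [0.4701, -0.3057, 0.1518]
orientation: [1.0, -0.0, -0.001, -0.001]
ft_force: [-0.1, -0.3, -0.5]
opening: 0.169
now [ 470.1 -305.7  151.8] jaw -90.0 F [-0.1 -0.3 -0.5] op 0.169 t 17.2333
shift [ 1.  -0.4 42.8] turn [-0.002  0.002 -0.   ]
```

```bash
python3 -m creep '[[[1,0,6],[0,0,0]],[[1,0,13],[0,0,0]],[[1,0,20],[0,0,0]],[[1,0,27],[0,0,0]],[[1,0,34],[0,0,0]],[[1,0,38],[0,0,0]],[[1,0,41],[0,0,0]],[[1,0,42],[0,0,0]],[[1,0,42],[0,0,0]]]'; python3 go.py 471 -305.2 109 -90
```

```text
clock: 17.98
ee_pos: [0.4718, -0.3063, 0.1115]
orientation: [1.0, -0.0, -0.0, -0.0]
ft_force: [0.2, -0.1, -0.4]
opening: 0.171
now [ 471.8 -306.3  111.5] jaw -90.0 F [ 0.2 -0.1 -0.4] op 0.171 t 17.9833
shift [-0.8 -1.1  2.5] turn [-0.  0. -0.]
```

```bash
python3 -m creep '[[[-0.5,-0.8,1],[0,0,0]],[[-0.5,-0.8,2],[0,0,0]],[[-0.5,-0.8,2],[0,0,0]]]'; python3 -m creep '[[[0,0,0],[0,0,0]],[[0,0,0],[0,0,0]],[[0,0,0],[0,0,0]],[[0,0,0],[0,0,0]],[[0,0,0],[0,0,0]],[[0,0,0],[0,0,0]]]' 0.5; python3 -m creep '[[[0,0,-15],[0,0,0]],[[0,0,-40],[0,0,0]],[[0,0,-75],[0,0,0]],[[0,0,-115],[0,0,0]],[[0,0,-150],[0,0,0]],[[0,0,-180],[0,0,0]],[[0,0,-200],[0,0,0]],[[0,0,-200],[0,0,0]],[[0,0,-200],[0,0,0]]]'; python3 lid.py; python3 - <<'E'
from h import *
from scipy.optimize import minimize_scalar
im,d=env.capture("top");f=np.load("lid.npz");s=f["s"]
B=np.array([551.7,-13.4]);ex=np.array([.9806,-.196]);ey=np.array([.196,.9806])
for n,I,D in(("top",im,d),("scene",s,f["ds"])):
    P=cloud(n,D)*1000;mx=(P[...,:2]-B)@ex;my=(P[...,:2]-B)@ey
    m=(D>0)&(I.min(-1)>110)&(abs(my)<42)&(P[...,2]>175)&(P[...,2]<240)&(mx>-90)&(mx<30)
    if m.any():
        x,z=np.median(mx[m]),np.median(P[m][:,2]);print(n,m.sum(),"bar mx,z",x,z,"theta",np.arctan2(z-107,105-x)-np.arctan2(50,150),"r",np.hypot(z-107,105-x))
cv2.imwrite("pics/p5.png",np.hstack([cv2.resize(s[80:210,195:345],(400,347)),cv2.resize(im[150:280,180:330],(400,347))])[...,::-1])
E
```

```text
clock: 18.23
ee_pos: [0.4714, -0.3056, 0.1098]
orientation: [1.0, -0.0, 0.0, 0.0]
ft_force: [0.0, -0.5, -0.6]
opening: 0.171
clock: 18.73
ee_pos: [0.4714, -0.3056, 0.1098]
orientation: [1.0, -0.0, 0.0, 0.0]
ft_force: [0.6, -0.6, 0.1]
opening: 0.501
clock: 19.48
ee_pos: [0.4717, -0.3059, 0.3107]
orientation: [1.0, -0.0, 0.001, 0.001]
ft_force: [0.2, 0.5, -0.5]
opening: 0.499
-0.09 0 0
-0.06 190 0.18
-0.03 592 0.171
0 724 0.161
0.03 622 0.148
0.06 824 0.136
0.09 791 0.124
top 166 bar mx,z -13.491822951707395 212.27453536716547 theta 0.4046488020103007 r 158.5024917885878
scene 120 bar mx,z -12.506985614141916 212.986530253368 theta 0.4121460347860429 r 158.2435978587135
```

View pics/p5.png

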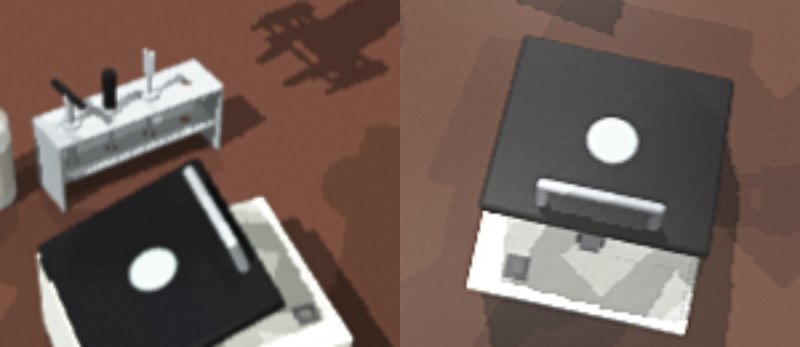

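The pin stands upright back in its hole at left crop (110,88), between the key and the spatula. The lid is ajar, with its bar at (215,220) in the left crop and (600,203) in the right one. Both views give θ≈0.41 and the correct bar radius of 158 mm. I'll go to the bar with the jaws across it.

```bash
python3 go.py 539.1 -10.9 280 -11.3
```

```text
now [ 470.8 -305.   307.8] jaw -90.0 F [-0.3  0.7 -0.9] op 0.498 t 19.5833
shift [  68.3 -294.1   28.3] turn [-0.003  0.    -1.374]
```

```bash
python3 -m creep '[[[5,-20,0],[0,0,-0.1]],[[11,-45,0],[0,0,-0.2]],[[17,-70,0],[0,0,-0.31]],[[23,-95,0],[0,0,-0.42]],[[28,-120,0],[0,0,-0.53]],[[34,-145,0],[0,0,-0.64]],[[40,-170,0],[0,0,-0.75]],[[46,-195,0],[0,0,-0.86]],[[52,-220,5],[0,0,-0.97]],[[57,-243,10],[0,0,-1.08]],[[62,-264,15],[0,0,-1.19]],[[66,-282,22],[0,0,-1.28]],[[68,-292,28],[0,0,-1.35]],[[68.3,-294,28],[0,0,-1.374]],[[68.3,-294,28],[0,0,-1.374]],[[68.3,-294,28],[0,0,-1.374]],[[68.3,-294,28],[0,0,-1.374]]]' 0.35; python3 go.py 539.1 -10.9 200 -11.3
```

```text
clock: 21.0
ee_pos: [0.5396, -0.0124, 0.2816]
orientation: [0.774, 0.633, -0.0, -0.0]
ft_force: [-0.8, -0.5, 1.1]
opening: 0.346
now [539.6 -12.4 281.6] jaw -11.4 F [-0.8 -0.5  1.1] op 0.346 t 21.0
shift [ 1.4 -0.8 81.6] turn [-0.     0.    -0.002]
```

```bash
python3 -m creep '[[[1,-0.8,20],[0,0,0]],[[1,-0.8,42],[0,0,0]],[[1,-0.8,60],[0,0,0]],[[1,-0.8,72],[0,0,0]],[[1,-0.8,79],[0,0,0]],[[1,-0.8,81],[0,0,0]],[[1,-0.8,81],[0,0,0]]]'; python3 -m creep '[[[0,0,0],[0,0,0]],[[0,0,0],[0,0,0]],[[0,0,0],[0,0,0]],[[0,0,0],[0,0,0]]]' 0.18 5; python3 go.py 539.1 -10.9 200 -11.3; python3 -c "
import numpy as np
for t in np.linspace(.408,1.46,13):
    p=t+.32175;p0=.408+.32175;print(round(t,3),'dx',round(158.1*(np.cos(p0)-np.cos(p)),1),'dz(up)',round(158.1*(np.sin(p)-np.sin(p0)),1))"
```

```text
clock: 21.58
ee_pos: [0.5393, -0.0108, 0.2009]
orientation: [0.773, 0.634, -0.0, 0.0]
ft_force: [-0.4, 0.9, -0.1]
opening: 0.35
clock: 21.92
ee_pos: [0.5395, -0.0105, 0.2015]
orientation: [0.773, 0.634, 0.0, 0.001]
ft_force: [-1.0, 0.1, -0.9]
opening: 0.177
now [539.5 -10.5 201.5] jaw -11.3 F [-1.   0.1 -0.9] op 0.177 t 21.9167
shift [-0.4 -0.4  1.4] turn [0.001 0.    0.   ]
0.408 dx 0.0 dz(up) 0.0
0.496 dx 9.7 dz(up) 9.9
0.583 dx 20.2 dz(up) 18.9
0.671 dx 31.5 dz(up) 27.0
0.759 dx 43.4 dz(up) 34.1
0.846 dx 55.9 dz(up) 40.0
0.934 dx 68.8 dz(up) 44.9
1.022 dx 82.2 dz(up) 48.6
1.109 dx 95.8 dz(up) 51.2
1.197 dx 109.6 dz(up) 52.5
1.285 dx 123.5 dz(up) 52.6
1.372 dx 137.3 dz(up) 51.5
1.46 dx 150.9 dz(up) 49.2
```

Opening of 0.177 (15.6 mm) around the 10 mm bar, so it is caged. Now I'll follow the arc.

```bash
python3 -m creep '[[[0,5,-5],[0,0,0]],[[0,10,-10],[0,0,0]],[[0,15,-14],[0,0,0]],[[0,20,-19],[0,0,0]],[[0,26,-23],[0,0,0]],[[0,31,-27],[0,0,0]],[[0,37,-31],[0,0,0]],[[0,43,-34],[0,0,0]],[[0,50,-37],[0,0,0]],[[0,56,-40],[0,0,0]],[[0,62,-43],[0,0,0]],[[0,69,-45],[0,0,0]],[[0,75,-47],[0,0,0]],[[0,82,-49],[0,0,0]],[[0,89,-50],[0,0,0]],[[0,96,-51],[0,0,0]],[[0,103,-52],[0,0,0]],[[0,109,-52.5],[0,0,0]],[[0,113,-52.5],[0,0,0]],[[0,116,-52.5],[0,0,0]]]'; python3 go.py 669 -36 254 -11.3
```

```text
clock: 23.58
ee_pos: [0.6534, -0.0333, 0.253]
orientation: [0.773, 0.634, -0.0, -0.0]
ft_force: [-1.8, -0.3, 1.6]
opening: 0.184
now [653.4 -33.3 253. ] jaw -11.3 F [-1.8 -0.3  1.6] op 0.184 t 23.5833
shift [ 0.4 15.8 -1. ] turn [-0.  0.  0.]
```

```bash
python3 -m creep '[[[0,4,0],[0,0,0]],[[0,9,0],[0,0,0]],[[0,14,0],[0,0,0]],[[0,19,1],[0,0,0]],[[0,24,1],[0,0,0]],[[0,28,2],[0,0,0]],[[0,31,2],[0,0,0]],[[0,33,3],[0,0,0]],[[0,34,3],[0,0,0]],[[0,34,3],[0,0,0]]]'; python3 go.py 686 -40 250 -11.3
```

```text
clock: 24.42
ee_pos: [0.6864, -0.0399, 0.25]
orientation: [0.773, 0.634, -0.0, -0.0]
ft_force: [0.4, -0.1, -1.1]
opening: 0.184
now [686.4 -39.9 250. ] jaw -11.3 F [ 0.4 -0.1 -1.1] op 0.184 t 24.4167
shift [-0.2 -0.3 -0. ] turn [-0.  0.  0.]
```

```bash
python3 -m creep '[[[0,1,0],[0,0,0]],[[0,2,0],[0,0,0]],[[0,2,0],[0,0,0]]]'; python3 -m creep '[[[0,1,0],[0,0,0]],[[0,2,0],[0,0,0]],[[0,2,0],[0,0,0]]]'
```

```text
clock: 24.67
ee_pos: [0.6881, -0.0402, 0.2501]
orientation: [0.773, 0.634, -0.0, -0.0]
ft_force: [-0.3, 0.3, 0.7]
opening: 0.178
clock: 24.92
ee_pos: [0.6903, -0.0406, 0.2502]
orientation: [0.773, 0.634, 0.0, -0.0]
ft_force: [-0.6, -0.1, -0.3]
opening: 0.183
```

```bash
python3 -m creep '[[[0,1,0],[0,0,0]],[[0,2,0],[0,0,0]],[[0,2,0],[0,0,0]]]'; python3 - <<'E'
from h import *
im,d=env.capture("top");s,ds=env.capture("scene")
B=np.array([551.7,-13.4]);ex=np.array([.9806,-.196]);ey=np.array([.196,.9806])
P=cloud("scene",ds)*1000;mx=(P[...,:2]-B)@ex;my=(P[...,:2]-B)@ey
cv2.imwrite("pics/p6.png",np.hstack([cv2.resize(s[20:230,180:360],(343,400)),cv2.resize(im[130:290,160:340],(450,400))])[...,::-1])
E
```

```text
clock: 25.17
ee_pos: [0.6914, -0.0408, 0.2501]
orientation: [0.773, 0.634, -0.001, -0.001]
ft_force: [-4.6, 0.6, -0.1]
opening: 0.182
```

View pics/p6.png

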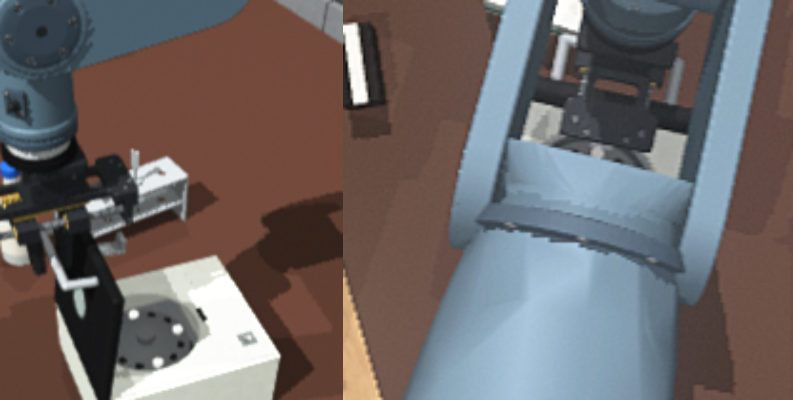

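The lid stands upright at left crop (95,310), and the reaction has risen to −4.6 N in x, so it is at the stop. I'll centre the cage on the bar to unload it, then lift straight out.

```bash
python3 -m creep '[[[0,-2,0],[0,0,0]],[[0,-2.5,0],[0,0,0]],[[0,-2.5,0],[0,0,0]],[[0,-2.5,-6],[0,0,0]],[[0,-2.5,-14],[0,0,0]],[[0,-2.5,-24],[0,0,0]],[[0,-2.5,-40],[0,0,0]],[[0,-2.5,-60],[0,0,0]],[[0,-2.5,-80],[0,0,0]],[[0,-2.5,-95],[0,0,0]],[[0,-2.5,-100],[0,0,0]],[[0,-2.5,-100],[0,0,0]]]'; python3 go.py 480 -220 350 -11.3
```

```text
clock: 26.27
ee_pos: [0.6906, -0.0407, 0.3533]
orientation: [0.773, 0.634, 0.001, 0.002]
ft_force: [-0.4, -0.2, -0.3]
opening: 0.18
now [690.6 -40.7 353.3] jaw -11.3 F [-0.4 -0.2 -0.3] op 0.18 t 26.2667
shift [-217.  -171.4    2.5] turn [0.005 0.    0.   ]
```

```bash
python3 -m creep '[[[-25,-20,0],[0,0,0]],[[-50,-40,0],[0,0,0]],[[-75,-60,0],[0,0,0]],[[-100,-80,0],[0,0,0]],[[-125,-100,0],[0,0,0]],[[-150,-120,0],[0,0,0]],[[-175,-140,0],[0,0,0]],[[-195,-155,0],[0,0,0]],[[-210,-166,0],[0,0,0]],[[-217,-171,0],[0,0,0]],[[-217,-171,0],[0,0,0]],[[-217,-171,0],[0,0,0]]]'; python3 - <<'E'
from h import *
im,d=env.capture("top");s,ds=env.capture("scene")
P=cloud("scene",ds)*1000;B=np.array([551.7,-13.4]);ex=np.array([.9806,-.196]);ey=np.array([.196,.9806]);mx=(P[...,:2]-B)@ex;my=(P[...,:2]-B)@ey
# bar: bright, behind lid; lid plane: dark
m=(ds>0)&(s.min(-1)>110)&(abs(my)<42)&(P[...,2]>240)&(P[...,2]<285)&(abs(mx-135)<35)
x,z=np.median(mx[m]),np.median(P[m][:,2]);print("bar",m.sum(),x,z,"theta",np.arctan2(z-107,105-x)-.32175,"r",np.hypot(z-107,105-x))
m=(ds>0)&(s.max(-1)<70)&(abs(my)<99)&(P[...,2]>130)&(P[...,2]<280)&(mx>60)&(mx<150)
for lo in range(130,270,30):
    k=m&(P[...,2]>lo)&(P[...,2]<lo+30);print(lo,k.sum(),np.median(mx[k]) if k.any() else 0)
cv2.imwrite("pics/p7.png",np.hstack([cv2.resize(s,(400,300)),cv2.resize(im,(400,300))])[...,::-1])
E
```

```text
clock: 27.27
ee_pos: [0.4796, -0.2197, 0.3498]
orientation: [0.773, 0.634, 0.0, -0.0]
ft_force: [0.3, 0.6, -0.4]
opening: 0.181
bar 125 139.48733197997598 266.50306499154027 theta 1.4619857712044977 r 163.18885932805767
130 282 117.00591892158664
160 202 113.0093709055987
190 298 109.4593321058506
220 330 105.88895190803677
250 595 99.66270576441694
```

View pics/p7.png

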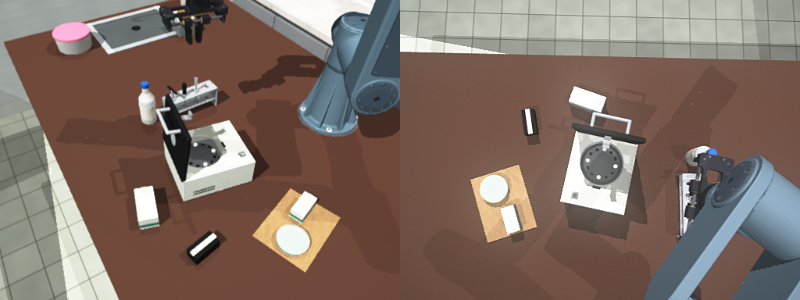

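The lid is fully open: the plane slope gives θ≈1.45 and the bar gives 1.46. It has stayed there with the arm away. The carton is flat on the pad beside the dish, the pin is in the rack, and the bottle is standing.

```bash
python3 -c "
from plant import env
print(env.hand_in(),env.get_state()['clock'])"
```

```text
the job is handed in; nothing more can be done
the job is handed in; nothing more can be done
```

The job is done and handed in at about 27 s on the robot's clock, inside the 72 s limit.

- **Carton:** I moved the small white carton off the lid and set it down on the pad beside the dish. Its top measured 39.5 mm above the bench, which is what it should be lying flat on the pad.
- **Pin and lid release:** I pushed the pin down the hole until the lid sprang ajar, to about 0.41 rad. I then put the pin back upright in the rack hole it came from.
- **Lid:** I swung it open by its handle until the stop pushed back with 4.6 N. With the arm clear it stayed put: the lid's slope gives 1.45 rad and the handle 1.46 rad. The handle's distance from the hinge read 163 mm against a true 158 mm, so the first figure is the better one.

The final picture showed the dish and bottle looking undisturbed. The key and spatula were last seen clearly just after the pin went back, and they were in place then. In the last top view the arm partly hid the rack. No force I read came near the limits; the highest was about 9 N, when the carton touched down.

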